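Spin the show cake and catch the turntable on its zero line

TASK

The show cake is finished: give the plate of the cake turntable a flick with a fingertip so that it spins freely and the cake can be looked over, and let the long zero line run past the pointer once. When the line next comes round, or on a later round, brake the plate with a fingertip so that it stops with the line at the pointer and stays there; catch it there at the moving plate, do not stop it elsewhere and push it round. Do not touch or shift the cake or the other things on the table, and take your hand away at the end.

Things in the scene. Friction and masses are not known exactly. Their poses are not given: they have to be found in the camera images.
- turntable: Heavy cake turntable fixed to the table: grey cast foot (210 mm across), column and plate. Origin on the spin axis at the table top, z up. Along its own +x a flat bar runs out from the foot; its upright (24 mm wide, 185 mm from the axis, 132 mm high) carries a steel pointer aimed inward, 10 mm clear of the rim and 2 mm above the plate top.
- plate (a joint): Plate angle, rad, counter-clockwise from above positive, counting on over the rounds. Zero line at the pointer at 0, 6.283, 12.566, -6.283... Starts at rest between 0.7 and 5.6. Free bearing, turns endlessly either way; left alone it slows by only 0.02 to 0.05 rad/s each second. Inertia with cake about 0.023 kg m2 (+-25 percent). A fingertip pressing 5 N stops 1 rad/s in about 0.1 s.
- mark (a point): The zero line of the plate: a dark, broad engraved radial line 66 mm long and 8 mm wide, flush with the plate top and running out to the rim; the other eleven division lines are short (14 mm) and thin. This point is the line's outer end on the rim, 145 mm from the axis, at the height of the plate top. Its axes turn with the plate; x points outward along the line.
- pointer (a point): Point on the plate's rim circle straight in front of the fixed pointer's tip, 145 mm from the axis, at the height of the plate top; x points outward. The line is at the pointer when mark is here.
- hub (a point): Centre of the plate on the spin axis, at plate top height (130 mm above the table). The plate is a smooth level aluminium disc, 290 mm across, 12 mm thick. Nothing sticks up from it but the cake: drive and brake it by fingertip friction (coefficient about 0.6 to 1.2) on the rim or on the bare ring of plate top between 62 and 145 mm from the axis.
- cake: Show cake standing loose in the middle of the plate: white hard-iced display cake 112 mm across on a board 124 mm across, about 52 mm high with a ring of biscuits on top. Origin at the centre of its underside. It rides round with the plate and must not be touched, shifted off centre or lifted.
- palette_knife: Bystander: palette knife, 245 mm long, wooden handle, steel blade along its x, 25 mm high, lying on the table beside the turntable. Origin under its middle, on the table.
- nozzle_tall: Bystander: steel piping nozzle, cone 30 mm across and 55 mm high, upright. Origin under its centre.
- nozzle_short: Bystander: steel piping nozzle, cone 35 mm across and 36 mm high, upright. Origin under its centre.
- cutter: Bystander: round steel biscuit cutter, ring 68 mm across and 40 mm high. Origin under its centre.
- jar: Bystander: amber glass jar with steel lid, 68 mm across and 95 mm high. Origin under its centre.
- bowl: Bystander: steel bowl, 130 mm across and 55 mm high. Origin under its centre.
- brush: Bystander: pastry brush lying on the table, under 30 mm high. Origin under its middle.
Mind the look-alikes: they are no part of the job. Leave any red look-alike of the cake alone.

How it is judged (in metres and radians):
On the way, in this order (a step that is already met when the one before it is completed fails the run):
1. flicked, the plate spins freely with nothing touching it, and its zero line has run past the pointer once ((value of joint plate above 7.483 rad or value of joint plate below -1.2 rad) and (velocity of joint plate above 0.2 rad/s or velocity of joint plate below -0.2 rad/s) and contact force between each of the arm, the fingers and turntable below 0.05 N), for 0.2 s.
2. untouched and still turning, the zero line comes up to the pointer again ((value of joint plate above 10.783 rad or value of joint plate below -4.5 rad) and (velocity of joint plate above 0.1 rad/s or velocity of joint plate below -0.1 rad/s) and contact force between each of the arm, the fingers and turntable below 0.05 N and horizontal distance between mark and pointer below 0.07 m).
3. a fingertip on the plate has stopped it with the line at the pointer ((value of joint plate above 10.783 rad or value of joint plate below -4.5 rad) and velocity of joint plate between -0.05 and 0.05 rad/s and contact force between the fingers and turntable above 0.3 N and horizontal distance between mark and pointer below 0.015 m), for 0.1 s.
At the end, for the whole second after the job is handed in: The plate rests with the outer end of its zero line within 15 mm of the pointer point (about 6 degrees), after at least one free pass of the line, and the cake still stands within 12 mm of the middle of the plate ((value of joint plate above 10.783 rad or value of joint plate below -4.5 rad) and velocity of joint plate between -0.03 and 0.03 rad/s and horizontal distance between mark and pointer below 0.015 m and horizontal distance between cake and hub below 0.012 m and z of cake in the frame of hub below 0.005 m); the robot touches nothing.
It fails at once if after the first pass, the plate is held still by the hand with the line more than 60 mm from the pointer (stopped elsewhere) ((value of joint plate above 7.483 rad or value of joint plate below -1.2 rad) and velocity of joint plate between -0.03 and 0.03 rad/s and contact force between the fingers and turntable above 0.5 N and horizontal distance between mark and pointer above 0.06 m).
It fails at once if the cake is touched, shifted more than 12 mm off centre, lifted or tipped (contact force between any of the fingers, the arm and cake above 0.3 N or horizontal distance between cake and hub above 0.012 m or z of cake in the frame of hub above 0.008 m or angle between cake's own z axis and vertical above 0.1 rad).
It fails at once if another thing on the table is moved more than 15 mm (distance of any of palette_knife, nozzle_tall, nozzle_short, cutter, jar, bowl, brush from where it was at the start of the episode above 0.015 m).
It also fails if it takes over 54 s, if anything falls off the work surface, if the arm or the gripper's body presses on something with over 40 N, if the wrist force passes 120 N, or if a joint passes its speed limit or range.

ROBOT

A 6-joint arm with a two-finger parallel gripper is mounted at the origin on the work surface. World frame = base frame: x ahead of the robot, y to its left, z up, the work surface at z = 0. Lengths are in mm, angles in rad, forces in N, time in s.
With the tool pointing down it reaches from about 350 to 975 mm from the base axis. Payload 7.1 kg.
Tool frame: the origin (TCP) lies at the very end of the fingers, on their centre line; the grasp point (between the pads) lies 19 mm behind it (ctrl.grip_depth is the distance from the TCP to the grasp point, in mm); x points along the fingers, z is the direction in which the jaws open and shut, and the axes are right-handed (so a half turn about x gives the same grasp; the last joint's range is limited). The gripper opens to 88 mm and grips with 3 to 60 N. Pads are 20 mm wide; open, the fingers measure 115 mm over their backs; the gripper's body (75 mm by 178 mm) begins 61 mm behind the grasp point.
Start: joints at [1.192, 0.423, 1.63, -0, 1.089, -0.019], TCP at [220.022, 584.974, 187.475] pointing down, gripper open.
Joint ranges: [-3, 3], [-0.9, 2.11], [0.09, 2.58], [-1.31, 4.45], [0.11, 2.69], [-2.54, 2.54]. Speed limits (rad/s): [2.39, 2.39, 3.01, 3.14, 3.14, 3.14].

INTERFACE

Orientations are given as a rotation vector (axis times angle).
In Python, from workcell import ctrl gives the robot as it stands. The module is installed in compiled form; this text tells all that it offers.
- The arm moves only by the tool send_rows, never from a script. Its argument "rows" is a list of rows, each a list of 4 numbers: the shift along the tool's x, y, z in mm, then the turn about the tool's x in rad. In form: [[x, y, z, turn], ...]. A call has 1 to 10 rows; each row shifts and turns the pose as measured when the row begins, along the tool's axes as they then stand; what a row does not reach is not made up. A row lasts 1/12 s, in which the tool goes at most 41.7 mm and 7.16 degrees, less where a joint would pass 70% of its speed; a pose out of reach is approached as far as the arm can. A call with a gripper value outside its range is refused whole. "fingers" is the opening, from 0 (shut) to 1 (fully open), set as the call begins (left out, the last holds). The fingers move at their own pace and stop on an object; the grip force is fixed at half the most. Time passes only in rows, so rows that do not move let the fingers close. It gives the time, the measured TCP pose, the force and the opening at its end, in the units of the state.
- ctrl.get_obs(): the state, without advancing time (a new reading comes with each control period).
- ctrl.get_image(name): name is "side" or "top"; returns a dict with "img" (384x512x3 uint8, red, green, blue), "depth" (384x512 float32, mm along the optical axis (not along the pixel's ray), 0 where there is no reading), "mtx" (3x3 intrinsics, pixels), "dist_coeffs" ([k1, k2, p1, p2, k3] as OpenCV has them; the pictures are not rectified), "world_from_camera" (4x4, takes a point from camera to world coordinates). Camera axes: x right, y down, z forward; pixel columns grow to the right and rows downward; lengths in mm; the calibration is good to about 2 mm. A picture is of the moment at which its call begins.
- ctrl.close_job(): hands the job in, once; it reports no verdict.
The state is a dict: "t": time; "qpos": joint angles; "qvel": joint speeds; "joint_torque": joint torques, N m; "ee_pos": TCP position; "orientation": TCP orientation; "ft_force": force on the tool from outside, world axes, zero at the start; "moment": the same for the moment, N m; "width": finger opening in mm.
Only numpy, scipy, OpenCV 4.12 (cv2) and the standard library are available. Lean on these libraries where they do the work, as an engineer would, in place of code of your own. Each camera call takes 0.05 s, during which the arm holds its last target.

## Working session

There is one attempt and no reset: what is moved stays moved. The work goes in short steps, Python scripts to look and compute and a tool call to move; the robot and the scene stay as the last step left them, time stands still between calls to the robot, and variables do not carry over. Pictures are saved under pics/ and viewed, and the job is handed in when it is done.

Besides the shell and the picture viewer there is one more tool, called after ">>>" as name([rows], argument=value, ...), one row to a line, values as JSON. send_rows: Moves the arm, as the interface text tells. Its arguments: {"type":"object","properties":{"rows":{"type":"array"},"fingers":{"type":"number"}},"required":["rows"]}

```bash
mkdir -p pics
python3 - <<'E'
from workcell import ctrl
import cv2,numpy as np
o=ctrl.get_obs();print({k:np.round(v,3) for k,v in o.items()})
for n in("side","top"):
    d=ctrl.get_image(n);cv2.imwrite(f"pics/{n}0.png",d["img"][:,:,::-1]);print(n,np.round(d["mtx"],1).tolist(),d["dist_coeffs"],np.round(d["world_from_camera"],3).tolist())
E
```

```text
{'t': np.float64(0.0), 'qpos': array([ 1.192,  0.424,  1.631, -0.   ,  1.089, -0.019]), 'qvel': array([ 0.   ,  0.001,  0.002, -0.001,  0.   ,  0.   ]), 'joint_torque': array([-2.0000e-03, -5.4459e+01, -2.7368e+01,  6.4000e-02,  2.2000e-02,
       -0.0000e+00]), 'ee_pos': array([219.822, 584.424, 186.722]), 'orientation': array([-0.941,  1.359,  0.94 ]), 'ft_force': array([-0.123,  0.36 , -0.424]), 'moment': array([-0.045, -0.015, -0.048]), 'width': np.float64(88.069)}
side [[499.7, 0.0, 253.7], [0.0, 499.7, 192.6], [0.0, 0.0, 1.0]] [0.02134385 0.         0.         0.         0.        ] [[0.915, -0.188, 0.358, -27.89], [-0.404, -0.444, 0.8, -1290.547], [0.008, -0.876, -0.482, 886.933], [0.0, 0.0, 0.0, 1.0]]
top [[377.0, 0.0, 250.4], [0.0, 377.0, 185.2], [0.0, 0.0, 1.0]] [-0.06095588  0.          0.          0.          0.        ] [[-0.022, -0.986, 0.164, 380.362], [-1.0, 0.021, -0.011, 20.93], [0.008, -0.164, -0.986, 1206.52], [0.0, 0.0, 0.0, 1.0]]
```

View pics/side0.png

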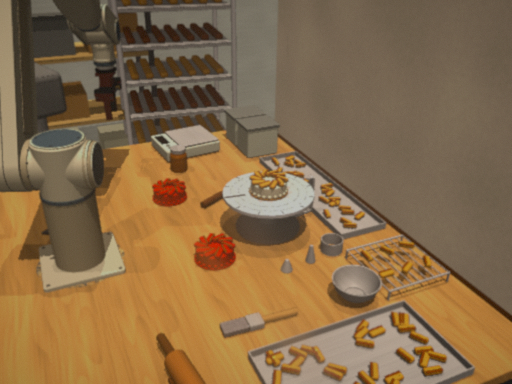

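View pics/top0.png

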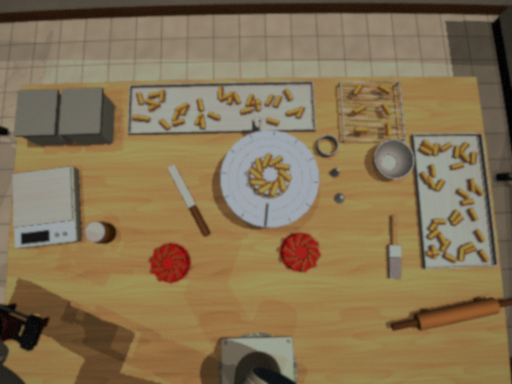

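Top view: the turntable with the white cake is at about (270,180). The pointer upright is at (255,125) and the dark long line at (266,214). The red look-alike cakes are at (170,263) and (300,252). Next I measure these and check a close crop.

```bash
cat > h.py <<'E'
from workcell import ctrl
import cv2,numpy as np
def rays(d,uv):
    p=cv2.undistortPoints(np.array(uv,float).reshape(-1,1,2),d["mtx"],np.array(d["dist_coeffs"])).reshape(-1,2)
    W=d["world_from_camera"];return W[:3,3],np.c_[p,np.ones(len(p))]@W[:3,:3].T
def onz(d,uv,z):
    c,r=rays(d,uv);return c+r*((z-c[2])/r[:,2])[:,None]
def proj(d,P):
    M=np.linalg.inv(d["world_from_camera"])
    return cv2.projectPoints(np.array(P,float).reshape(-1,1,3),cv2.Rodrigues(M[:3,:3])[0],M[:3,3],d["mtx"],np.array(d["dist_coeffs"]))[0].reshape(-1,2)
def circ(p):
    A=np.c_[2*p[:,:2],np.ones(len(p))];s=np.linalg.lstsq(A,(p[:,:2]**2).sum(1),rcond=None)[0]
    return s[:2],np.sqrt(s[2]+s[0]**2+s[1]**2)
E
python3 - <<'E'
from h import *
d=ctrl.get_image("top");im=d["img"]
hsv=cv2.cvtColor(im,cv2.COLOR_RGB2HSV)
c=im[110:240,205:335]
cv2.imwrite("pics/crop0.png",cv2.resize(c[:,:,::-1],None,fx=4.5,fy=4.5,interpolation=cv2.INTER_CUBIC))
m=((hsv[...,1]<60)&(hsv[...,2]>110)).astype(np.uint8)
roi=np.zeros_like(m);roi[131:235,205:335]=1;m*=roi
m=cv2.morphologyEx(m,cv2.MORPH_OPEN,np.ones((3,3)))
cs=max(cv2.findContours(m,cv2.RETR_EXTERNAL,cv2.CHAIN_APPROX_NONE)[0],key=cv2.contourArea)
P=onz(d,cs.reshape(-1,2),130.)
for _ in range(6):
    c,r=circ(P);e=np.abs(np.hypot(*(P[:,:2]-c).T)-r);P=P[e<max(1.5,2*np.median(e))]
print("plate",c,r,len(P))
d=ctrl.get_image("side")
cv2.imwrite("pics/crop1.png",cv2.resize(d["img"][150:280,190:350][:,:,::-1],None,fx=4.5,fy=4.5,interpolation=cv2.INTER_CUBIC))
E
```

```text
plate [581.74977691 -46.41725609] 143.47530478836663 233
```

View pics/crop0.png

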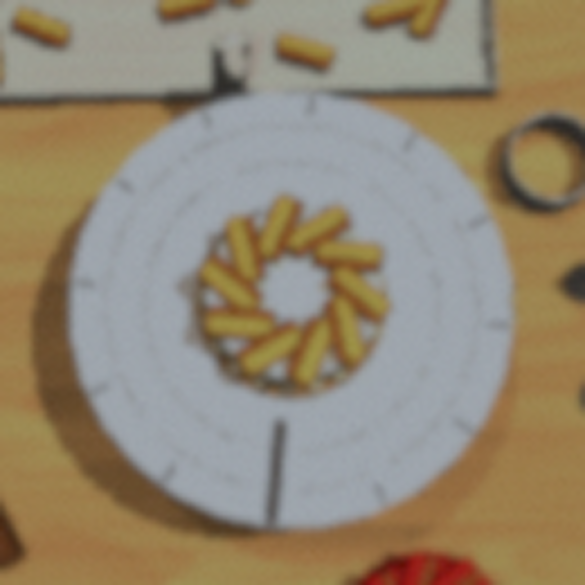

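View pics/crop1.png

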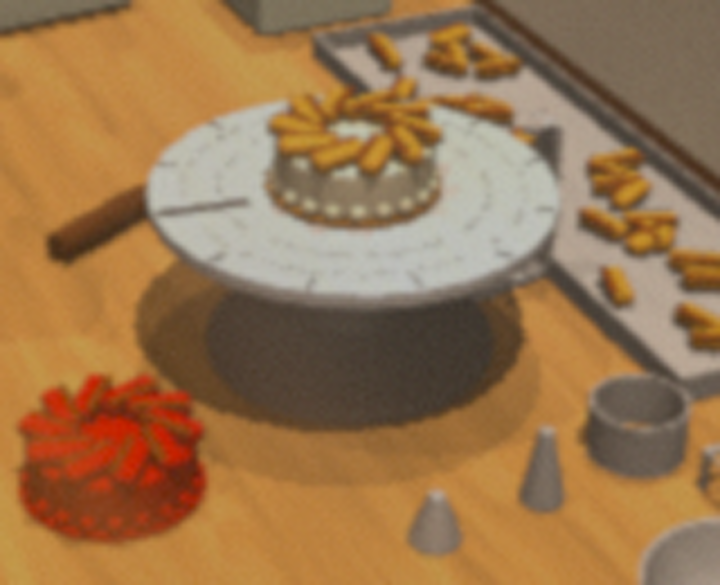

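The close crop of the top view confirms the choice: white-iced cake, one long dark line at crop (277,470), and the pointer upright at crop (228,75). Now I get angles for the line and pointer.

Run:
```python
from h import *
c=np.array([581.75,-46.4])
d=ctrl.get_image("top");s=ctrl.get_image("side")
cr=d["img"][110:140,240:275];cv2.imwrite("pics/ptr_t.png",cv2.resize(cr[:,:,::-1],None,fx=16,fy=16,interpolation=cv2.INTER_NEAREST))
cr=s["img"][165:225,285:330];cv2.imwrite("pics/ptr_s.png",cv2.resize(cr[:,:,::-1],None,fx=10,fy=10,interpolation=cv2.INTER_NEAREST))
# line pixels
def line(d,name):
    g=cv2.cvtColor(d["img"],cv2.COLOR_RGB2GRAY)
    # pixels on annulus 85..140
    R,A=np.meshgrid(np.arange(85,141,2.),np.radians(np.arange(0,360,1.)))
    P=np.c_[(c[0]+R*np.cos(A)).ravel(),(c[1]+R*np.sin(A)).ravel(),np.full(R.size,130.)]
    uv=proj(d,P).astype(np.float32).reshape(*R.shape,2)
    v=cv2.remap(g,uv[...,0],uv[...,1],cv2.INTER_LINEAR).astype(float).mean(1)
    v-=np.median(v);i=v.argmin();print(name,i,v[max(0,i-4):i+5].round(0))
line(d,"top");line(s,"side")
for a in (90,0,180,270): pass
cc=np.r_[c,132.]
for r in(155,170,185):
  for a in(-5,0,5,10,15): 
    P=cc+[r*np.cos(np.radians(a)),r*np.sin(np.radians(a)),0];print(r,a,proj(d,P).round(1),proj(s,P).round(1))
```

```text
top 173 [ -7. -18. -35. -55. -66. -58. -40. -21.  -9.]
side 53 [-70. -73. -75. -77. -78. -78. -76. -74. -71.]
155 -5 [[272.2 126. ]] [[313.8 183.7]]
155 0 [[267.6 125.9]] [[311.9 181.9]]
155 5 [[263.1 126.2]] [[309.7 180.2]]
155 10 [[258.6 126.8]] [[307.2 178.6]]
155 15 [[254.2 127.9]] [[304.5 177. ]]
170 -5 [[272.4 121.2]] [[318. 183.]]
170 0 [[267.5 121.1]] [[315.9 181.1]]
170 5 [[262.5 121.4]] [[313.4 179.2]]
170 10 [[257.6 122.1]] [[310.7 177.4]]
170 15 [[252.8 123.2]] [[307.7 175.8]]
185 -5 [[272.7 116.4]] [[322.2 182.4]]
185 0 [[267.3 116.3]] [[319.8 180.2]]
185 5 [[261.9 116.6]] [[317.2 178.2]]
185 10 [[256.6 117.4]] [[314.2 176.3]]
185 15 [[251.4 118.6]] [[310.9 174.5]]
```

View pics/ptr_t.png

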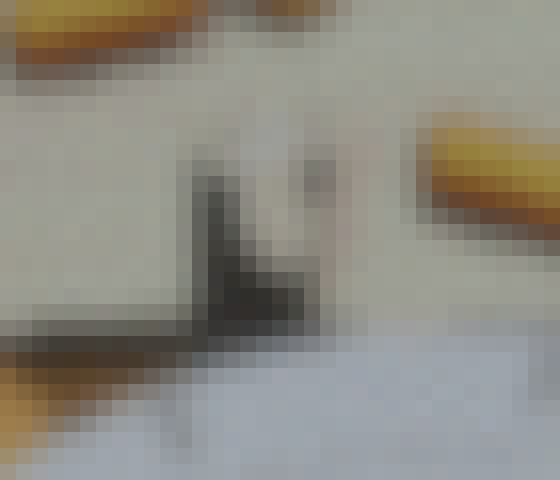

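View pics/ptr_s.png

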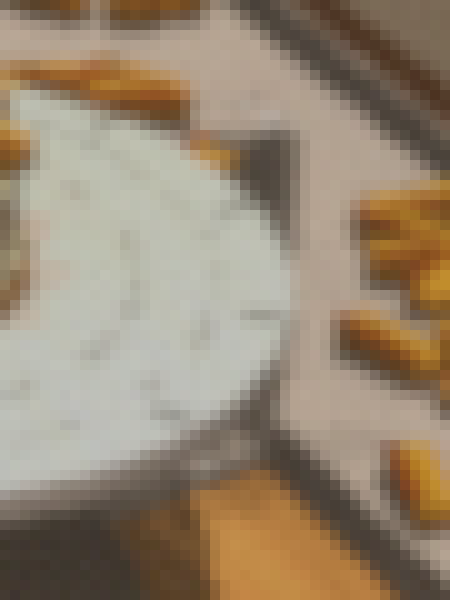

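Run:
```python
from h import *
c=np.array([581.75,-46.4])
for n in("top","side"):
    d=ctrl.get_image(n);D=d["depth"]
    v,u=np.mgrid[0:384,0:512];uv=np.c_[u.ravel(),v.ravel()]
    C,r=rays(d,uv);P=C+r*D.ravel()[:,None]
    rr=np.hypot(*(P[:,:2]-c).T);a=np.degrees(np.arctan2(P[:,1]-c[1],P[:,0]-c[0]))
    k=(D.ravel()>0)&(rr>152)&(rr<205)&(P[:,2]>25)&(P[:,2]<150)
    print(n,k.sum())
    for i in np.where(k)[0]: print(uv[i],P[i].round(0),rr[i].round(0),a[i].round(1))
    pl=(D.ravel()>0)&(rr>75)&(rr<135);print("plate z",np.median(P[pl,2]))
```

```text
top 289
[255 118] [763. -10. 129.] 185.0 11.5
[256 118] [762. -12. 132.] 183.0 10.7
[257 118] [762. -15. 132.] 183.0 9.8
[258 118] [763. -19. 128.] 184.0 8.7
[259 118] [764. -22. 127.] 184.0 7.8
[252 119] [761.  -1. 128.] 185.0 14.4
[253 119] [759.  -3. 132.] 183.0 13.6
[254 119] [759.  -6. 133.] 181.0 12.8
[255 119] [760.  -9. 130.] 182.0 11.7
[256 119] [759. -12. 132.] 180.0 10.9
[257 119] [758. -15. 133.] 179.0 10.0
[259 119] [759. -21. 130.] 179.0 8.0
[260 119] [760. -24. 128.] 180.0 7.0
[252 120] [758.  -0. 126.] 182.0 14.6
[253 120] [756.  -3. 131.] 180.0 13.8
[254 120] [757.  -6. 128.] 180.0 12.8
[255 120] [756.  -9. 131.] 178.0 12.0
[256 120] [758. -12. 127.] 179.0 10.9
[257 120] [757. -15. 128.] 178.0 10.0
[258 120] [757. -18. 130.] 177.0 9.1
[259 120] [757. -21. 128.] 177.0 8.1
[260 120] [757. -24. 128.] 177.0 7.2
[252 121] [758.  -1. 118.] 182.0 14.6
[253 121] [753.  -3. 130.] 177.0 14.1
[254 121] [754.  -6. 128.] 177.0 13.1
[255 121] [753.  -9. 131.] 175.0 12.2
[256 121] [753. -12. 130.] 175.0 11.3
[257 121] [753. -15. 132.] 174.0 10.3
[258 121] [754. -18. 128.] 174.0 9.3
[... 17839 characters left out ...]
400. -138.   51.] 204.0 -153.2
[227 240] [ 404. -136.   49.] 199.0 -153.3
[228 240] [ 404. -144.   53.] 203.0 -151.3
[229 240] [ 408. -140.   50.] 197.0 -151.6
[230 240] [ 410. -145.   52.] 198.0 -150.2
[231 240] [ 412. -148.   54.] 198.0 -149.1
[232 240] [ 419. -137.   45.] 186.0 -150.9
[228 241] [ 405. -140.   47.] 200.0 -152.1
[229 241] [ 409. -139.   46.] 196.0 -151.8
[230 241] [ 411. -141.   46.] 195.0 -151.0
[231 241] [ 412. -146.   49.] 197.0 -149.5
[232 241] [ 416. -144.   47.] 192.0 -149.4
[320 241] [ 670. -226.   30.] 200.0 -63.9
[230 242] [ 408. -149.   49.] 202.0 -149.4
[231 242] [ 415. -138.   40.] 190.0 -151.1
[320 242] [ 669. -229.   29.] 202.0 -64.5
plate z 22.078750976923686
```

Measured: the axis is at about (582,-46) and the pointer direction is about 10.8° (upright at y −0.5…−24, needle at 11°). The line is at 173.1°, so the plate angle is about 2.83 rad, inside the stated 0.7–5.6 range. The fitted plate radius of 143.5 agrees with 145. Next I work out the tool axes and the path.

```bash
cat >> h.py <<'E'
from scipy.spatial.transform import Rotation as Ro
def to(target):
    o=ctrl.get_obs();R=Ro.from_rotvec(o["orientation"]).as_matrix()
    print("t",round(float(o["t"]),3),"ee",o["ee_pos"].round(1),"F",o["ft_force"].round(2),"w",round(float(o["width"]),1));print(R.round(3))
    print("tool shift",(R.T@(np.array(target)-o["ee_pos"])).round(1),"q6",o["qpos"].round(2))
E
python3 -c "
from h import *
to([462,-80,220])"
```

```text
t 0.4 ee [220.  584.9 187.4] F [ 0.01 -0.38  0.79] w 87.6
[[-0.    -0.936  0.352]
 [-0.     0.352  0.936]
 [-1.     0.    -0.   ]]
tool shift [ -32.5 -460.6 -537.1] q6 [ 1.19  0.42  1.63  0.    1.09 -0.02]
```

>>> send_rows([
  [-15, 0, 0, -0.12],
  [-15, 0, 0, -0.12],
  [-15, 0, 0, -0.12],
], fingers=0)

```text
t: 0.65
ee_pos: [219.0, 582.3, 229.4]
orientation: [-1.221, 1.212, 1.215]
ft_force: [-0.2, -0.8, -0.2]
width: 71.2
```

```bash
python3 -c "
from h import *
to([462,-80,220])"
```

```text
t 0.65 ee [219.  582.3 229.4] F [-0.25 -0.8  -0.19] w 71.2
[[-0.003 -1.    -0.01 ]
 [-0.008 -0.01   1.   ]
 [-1.     0.003 -0.008]]
tool shift [  13.8 -236.1 -664.7] q6 [ 1.19  0.38  1.59  0.    1.18 -0.39]
```

>>> send_rows([
  [0, -14, -39, 0],
  [0, -14, -39, 0],
  [0, -14, -39, 0],
  [0, -14, -39, 0],
  [0, -14, -39, 0],
  [0, -14, -39, 0],
  [0, -14, -39, 0],
  [0, -14, -39, 0],
  [0, -14, -39, 0],
  [0, -14, -39, 0],
])

```text
t: 1.48
ee_pos: [366.8, 198.0, 234.1]
orientation: [-1.23, 1.187, 1.231]
ft_force: [1.1, 0.2, 0.4]
width: 4.6
```

```bash
python3 -c "
from h import *
to([462,-80,220])"
```

```text
t 1.483 ee [366.8 198.  234.1] F [1.06 0.2  0.43] w 4.6
[[ 0.005 -1.    -0.031]
 [ 0.005 -0.031  1.   ]
 [-1.    -0.005  0.005]]
tool shift [  13.1  -86.5 -280.9] q6 [ 0.46  0.04  2.02  0.    1.08 -1.14]
```

>>> send_rows([
  [0, -12, -40, 0],
  [0, -12, -40, 0],
  [2, -12, -40, 0],
  [2, -12, -40, 0],
  [2, -12, -40, 0],
  [2, -12, -40, 0],
  [2, -12, -35, 0],
  [2, -5, -10, 0.02],
  [0, 0, 0, 0],
  [0, 0, 0, 0],
])

```text
t: 2.32
ee_pos: [465.6, -93.3, 224.3]
orientation: [-1.213, 1.194, 1.202]
ft_force: [-0.0, -0.3, 0.1]
width: 0.5
```

```bash
python3 -c "
from h import *
to([462,-80,160])
d=ctrl.get_image('top');cv2.imwrite('pics/t1.png',d['img'][:,:,::-1])
to([462,-80,160])"
```

```text
t 2.317 ee [465.6 -93.3 224.3] F [-0.02 -0.25  0.15] w 0.5
[[ 0.015 -1.    -0.001]
 [ 0.005 -0.001  1.   ]
 [-1.    -0.015  0.005]]
tool shift [64.3  4.5 12.9] q6 [-0.23  0.15  1.93  0.01  1.06 -1.81]
t 2.367 ee [465.4 -92.7 224.4] F [-0.16  0.56 -0.22] w 0.2
[[ 0.015 -1.    -0.002]
 [ 0.005 -0.002  1.   ]
 [-1.    -0.015  0.005]]
tool shift [64.4  4.4 12.4] q6 [-0.23  0.15  1.93  0.01  1.06 -1.81]
```

View pics/t1.png

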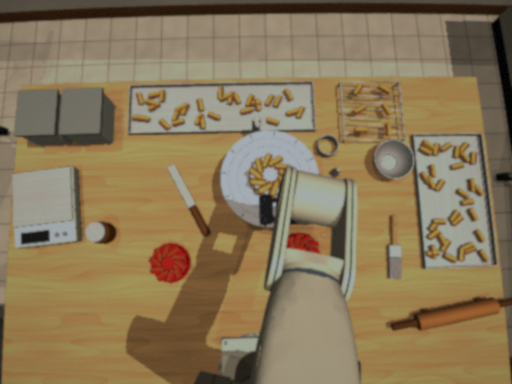

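>>> send_rows([
  [20, 1, 6, 0],
  [20, 1, 4, 0],
  [20, 0, 0, 0],
  [16, 0, 0, 0],
  [6, 0, 0, 0],
  [0, 0, 0, 0],
])

```text
t: 2.87
ee_pos: [463.4, -72.5, 142.0]
orientation: [-1.224, 1.185, 1.209]
ft_force: [-0.5, 0.2, 0.0]
width: -0.0
```

```bash
python3 -c "
from h import *
to([462,-80,132])"
```

```text
t 2.867 ee [463.4 -72.5 142. ] F [-0.49  0.16  0.02] w -0.0
[[ 0.018 -1.    -0.014]
 [ 0.006 -0.014  1.   ]
 [-1.    -0.018  0.006]]
tool shift [10.   1.7 -7.5] q6 [-0.19  0.25  2.01  0.01  0.86 -1.78]
```

>>> send_rows([
  [5, 0, -2, 0],
  [3, 0, -2, 0],
  [0, 0, 0, 0],
])

```text
t: 3.12
ee_pos: [464.2, -74.6, 135.2]
orientation: [-1.228, 1.182, 1.21]
ft_force: [0.7, -0.5, 0.3]
width: -0.1
```

>>> send_rows([
  [2, 0, 0, 0],
])

```text
t: 3.2
ee_pos: [464.9, -74.7, 133.9]
orientation: [-1.229, 1.181, 1.209]
ft_force: [-0.1, -0.2, 0.1]
width: 0.2
```

>>> send_rows([
  [2, 0, 0, 0],
])

```text
t: 3.28
ee_pos: [465.3, -74.8, 132.3]
orientation: [-1.229, 1.18, 1.208]
ft_force: [-0.7, -0.6, -0.5]
width: 0.7
```

>>> send_rows([
  [2, 0, 0, 0],
])

```text
t: 3.37
ee_pos: [465.8, -75.0, 130.6]
orientation: [-1.23, 1.18, 1.207]
ft_force: [-0.0, 0.2, -0.3]
width: 0.6
```

>>> send_rows([
  [1, 1, 0, 0],
])

```text
t: 3.45
ee_pos: [465.1, -75.2, 129.6]
orientation: [-1.23, 1.179, 1.206]
ft_force: [0.4, 0.2, -0.0]
width: 0.6
```

>>> send_rows([
  [1, 1, 0, 0],
])

```text
t: 3.53
ee_pos: [464.2, -75.3, 128.6]
orientation: [-1.23, 1.179, 1.206]
ft_force: [-0.2, -1.0, 0.5]
width: 0.6
```

>>> send_rows([
  [1, 0, 0, 0],
])

```text
t: 3.62
ee_pos: [464.0, -75.4, 127.5]
orientation: [-1.23, 1.18, 1.206]
ft_force: [0.9, 0.5, -0.9]
width: 0.8
```

>>> send_rows([
  [1, 0, 0, 0],
])

```text
t: 3.7
ee_pos: [464.0, -75.5, 126.4]
orientation: [-1.23, 1.18, 1.206]
ft_force: [-0.1, 0.1, 0.2]
width: 0.4
```

>>> send_rows([
  [1, 0, 0, 0],
])

```text
t: 3.78
ee_pos: [464.0, -75.5, 125.4]
orientation: [-1.229, 1.18, 1.206]
ft_force: [-0.3, 0.2, 0.3]
width: 0.6
```

```bash
python3 -c "
from h import *
d=ctrl.get_image('side');cv2.imwrite('pics/s2.png',cv2.resize(d['img'][130:260,170:330][:,:,::-1],None,fx=4.5,fy=4.5,interpolation=cv2.INTER_CUBIC))
to([462,-80,132])
p=proj(d,[[464,-75.5,125.4],[464,-75.5,130]]);print(p,(p-[170,130])*4.5)"
```

```text
t 3.833 ee [463.8 -75.5 125.2] F [ 0.33 -0.44 -0.04] w 0.7
[[ 0.024 -1.    -0.017]
 [ 0.005 -0.017  1.   ]
 [-1.    -0.024  0.005]]
tool shift [-6.9  1.7 -4.5] q6 [-0.19  0.28  2.03  0.01  0.81 -1.79]
[[237.9516424  204.17618269]
 [237.94130738 202.86182916]] [[305.78239081 333.79282211]
 [305.73588319 327.87823122]]
```

View pics/s2.png

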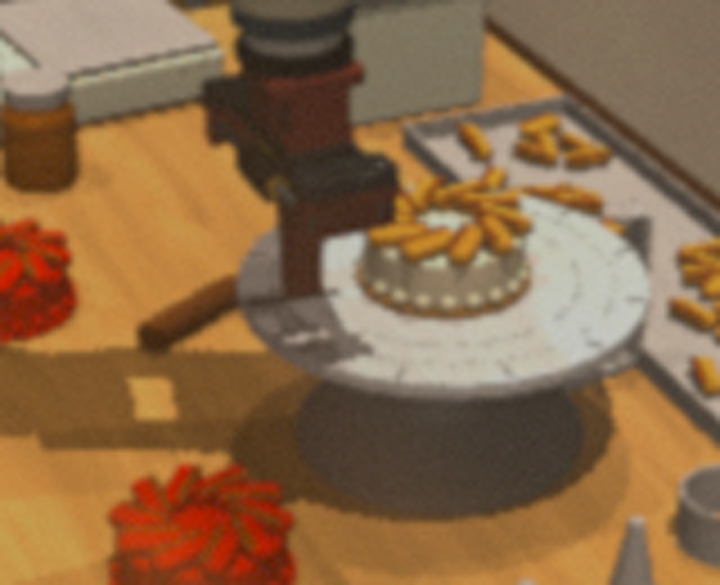

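```bash
python3 -c "
from h import *
d=ctrl.get_image('side');D=d['depth']
for v in range(176,206,2):
  us=np.arange(228,246,2)
  C,r=rays(d,[[u,v] for u in us]);P=C+r*D[v,us][:,None]
  print(v,[tuple(p.round(0).astype(int)) for p in P[1::2]])
to([462,-80,132])"
```

```text
176 [(np.int64(599), np.int64(337), np.int64(1)), (np.int64(430), np.int64(-131), np.int64(254)), (np.int64(429), np.int64(-164), np.int64(270)), (np.int64(442), np.int64(-160), np.int64(265))]
178 [(np.int64(592), np.int64(319), np.int64(2)), (np.int64(448), np.int64(-86), np.int64(223)), (np.int64(433), np.int64(-154), np.int64(258)), (np.int64(446), np.int64(-152), np.int64(254))]
180 [(np.int64(499), np.int64(79), np.int64(127)), (np.int64(447), np.int64(-88), np.int64(217)), (np.int64(433), np.int64(-153), np.int64(251)), (np.int64(444), np.int64(-157), np.int64(251))]
182 [(np.int64(493), np.int64(64), np.int64(128)), (np.int64(446), np.int64(-90), np.int64(212)), (np.int64(434), np.int64(-152), np.int64(244)), (np.int64(445), np.int64(-155), np.int64(243))]
184 [(np.int64(487), np.int64(49), np.int64(129)), (np.int64(448), np.int64(-84), np.int64(202)), (np.int64(460), np.int64(-86), np.int64(201)), (np.int64(520), np.int64(27), np.int64(133))]
186 [(np.int64(481), np.int64(34), np.int64(131)), (np.int64(448), np.int64(-85), np.int64(196)), (np.int64(461), np.int64(-84), np.in
[... 1289 characters left out ...]
5), np.int64(130)), (np.int64(470), np.int64(-62), np.int64(131)), (np.int64(482), np.int64(-65), np.int64(130))]
202 [(np.int64(443), np.int64(-63), np.int64(131)), (np.int64(454), np.int64(-69), np.int64(132)), (np.int64(465), np.int64(-74), np.int64(132)), (np.int64(478), np.int64(-75), np.int64(130))]
204 [(np.int64(439), np.int64(-73), np.int64(130)), (np.int64(451), np.int64(-76), np.int64(129)), (np.int64(460), np.int64(-85), np.int64(132)), (np.int64(471), np.int64(-91), np.int64(133))]
t 3.883 ee [463.9 -75.4 125.3] F [ 0.71 -0.48 -0.24] w 0.6
[[ 0.024 -1.    -0.017]
 [ 0.005 -0.017  1.   ]
 [-1.    -0.024  0.005]]
tool shift [-6.8  1.8 -4.5] q6 [-0.19  0.28  2.03  0.01  0.81 -1.79]
```

Side view: the closed fingertip ends at crop (300,295), about 35 mm above the plate by depth, though the measured TCP z is 125. That disagrees with the state, so I check with the top camera before going lower.

```bash
python3 -c "
from h import *
d=ctrl.get_image('top');D=d['depth']
cv2.imwrite('pics/t2.png',cv2.resize(d['img'][150:260,220:340][:,:,::-1],None,fx=5,fy=5,interpolation=cv2.INTER_CUBIC))
for v in range(180,236,4):
  us=np.arange(252,312,6)
  C,r=rays(d,[[u,v] for u in us]);P=C+r*D[v,us][:,None]
  print(v,' '.join('%d,%d,%d'%tuple(p) for p in P))
s=ctrl.get_image('side');D=s['depth'];v,u=np.mgrid[140:200,200:270];uv=np.c_[u.ravel(),v.ravel()]
C,r=rays(s,uv);P=C+r*D[v.ravel(),u.ravel()][:,None]
k=(P[:,2]>140)&(P[:,0]<500)&(P[:,0]>400);P=P[k]
for z in range(140,330,10):
  q=P[(P[:,2]>=z)&(P[:,2]<z+10)]
  if len(q)>3: print(z,len(q),'x',np.percentile(q[:,0],[5,95]).round(),'y',np.percentile(q[:,1],[5,95]).round())
"
```

```text
180 566,4,177 565,-12,180 565,-28,178 567,-46,161 566,-62,167 564,-78,178 563,-95,180 572,-118,127 572,-136,125 572,-154,125
184 554,4,178 554,-11,176 554,-28,175 502,-25,481 499,-35,499 501,-48,486 558,-99,140 560,-118,126 560,-135,128 559,-152,129
188 549,4,138 542,-11,180 542,-28,178 492,-24,497 490,-34,507 491,-46,499 491,-58,498 491,-70,493 491,-82,491 493,-95,482
192 539,4,130 537,-12,143 533,-28,164 482,-23,510 481,-34,514 482,-46,505 482,-57,504 482,-69,502 482,-80,501 482,-92,497
196 527,4,132 527,-12,128 527,-29,130 473,-22,523 472,-33,523 474,-45,509 474,-56,509 474,-68,507 474,-79,506 474,-91,504
200 516,5,126 516,-12,128 515,-29,132 464,-21,532 464,-32,529 467,-45,508 466,-56,509 466,-67,508 466,-79,507 466,-90,507
204 487,7,281 486,-7,282 504,-29,127 456,-20,539 456,-31,537 459,-44,510 459,-56,509 459,-67,509 459,-78,508 458,-89,509
208 477,7,282 476,-6,285 476,-21,281 449,-20,544 449,-30,542 452,-44,510 451,-55,511 451,-67,509 451,-77,512 451,-89,508
212 467,8,281 467,-6,280 450,-13,457 441,-19,550 441,-30,549 380,20,1206 444,-55,506 444,-66,507 444,-78,506 443,-89,508
[... 479 characters left out ...]
,488
232 430,5,-3 429,-13,-2 406,-8,552 405,-16,583 428,-70,-1 428,-90,-3 427,-109,-1 426,-128,1 426,-147,0 426,-166,1
160 23 x [447. 471.] y [-86. -69.]
170 26 x [449. 472.] y [-87. -68.]
180 28 x [447. 468.] y [-87. -71.]
190 25 x [446. 465.] y [-90. -73.]
200 15 x [446. 452.] y [-87. -67.]
210 11 x [447. 450.] y [-88. -63.]
220 12 x [445. 449.] y [-92. -64.]
240 86 x [425. 486.] y [-158.   -1.]
250 146 x [424. 482.] y [-158.   -1.]
260 140 x [424. 481.] y [-163.   -1.]
270 122 x [424. 485.] y [-166.   -4.]
280 303 x [427. 482.] y [-164.    1.]
290 71 x [433. 474.] y [-119.  -71.]
300 74 x [433. 475.] y [-119.  -72.]
310 50 x [436. 475.] y [-119. -111.]
320 88 x [423. 482.] y [-120.  -85.]
```

View pics/t2.png

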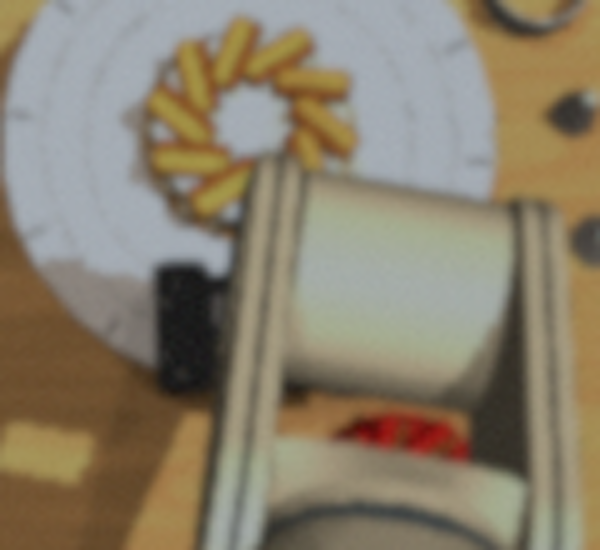

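Both cameras agree: fingers end at z≈160, body bottom at ≈240, finger centre at x≈458, y≈-75. So the real tip is about 33 mm above the reported TCP. I probe on downward, guided by force.

>>> send_rows([
  [10, 0, 0, 0],
  [10, 0, 0, 0],
  [2, 0, 0, 0],
  [0, 0, 0, 0],
])

```text
t: 4.32
ee_pos: [464.8, -75.3, 101.2]
orientation: [-1.23, 1.179, 1.205]
ft_force: [-0.4, -0.9, -0.4]
width: 0.5
```

```bash
python3 -c "
from h import *
s=ctrl.get_image('side');D=s['depth'];v,u=np.mgrid[140:215,200:270];uv=np.c_[u.ravel(),v.ravel()]
cv2.imwrite('pics/s3.png',cv2.resize(s['img'][130:260,170:330][:,:,::-1],None,fx=4.5,fy=4.5,interpolation=cv2.INTER_CUBIC))
C,r=rays(s,uv);P=C+r*D[v.ravel(),u.ravel()][:,None]
k=(P[:,2]>125)&(P[:,0]<500)&(P[:,0]>400)&(P[:,1]<-66);P=P[k]
for z in range(125,230,5):
  q=P[(P[:,2]>=z)&(P[:,2]<z+5)]
  if len(q)>3: print(z,len(q),'x',np.percentile(q[:,0],[5,95]).round(),'y',np.percentile(q[:,1],[5,95]).round())
to([462,-80,132])
"
```

```text
125 93 x [440. 497.] y [-150.  -72.]
130 177 x [446. 497.] y [-151.  -72.]
135 13 x [443. 489.] y [-141.  -74.]
140 8 x [450. 466.] y [-84. -74.]
145 15 x [449. 469.] y [-88. -74.]
150 14 x [448. 470.] y [-86. -72.]
155 14 x [450. 470.] y [-85. -69.]
160 12 x [447. 469.] y [-85. -72.]
165 14 x [448. 471.] y [-88. -74.]
170 15 x [448. 468.] y [-87. -67.]
175 6 x [448. 463.] y [-89. -71.]
180 6 x [447. 450.] y [-90. -68.]
185 4 x [448. 449.] y [-88. -72.]
190 7 x [447. 450.] y [-87. -69.]
195 5 x [447. 449.] y [-91. -72.]
215 20 x [430. 486.] y [-155. -144.]
220 37 x [426. 487.] y [-158.  -95.]
225 52 x [426. 485.] y [-159.  -83.]
t 4.367 ee [464.7 -75.3 101.3] F [-0.46 -0.97 -0.11] w 0.7
[[ 0.025 -1.    -0.017]
 [ 0.005 -0.017  1.   ]
 [-1.    -0.025  0.004]]
tool shift [-30.8   2.   -4.5] q6 [-0.19  0.32  2.04  0.01  0.75 -1.79]
```

View pics/s3.png

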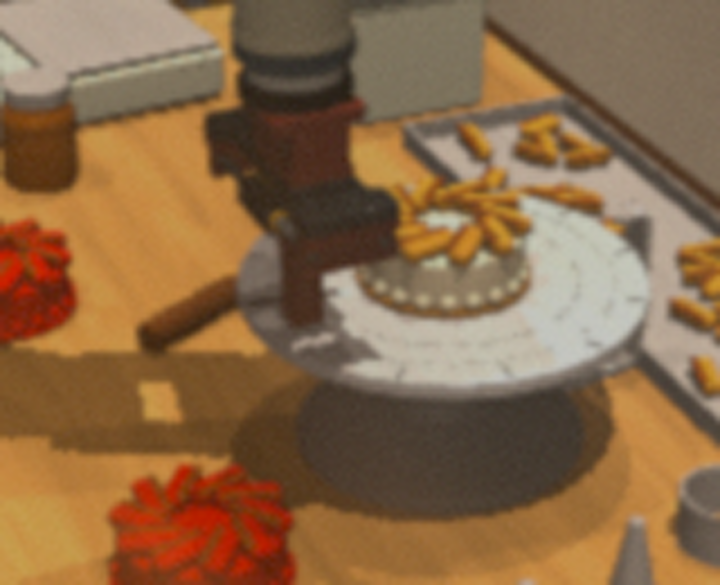

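Fingertip at crop (302,322), about 7 mm above the plate. Continuing in small steps.

>>> send_rows([
  [2, 0, 0, 0],
  [2, 0, 0, 0],
])

```text
t: 4.53
ee_pos: [464.9, -75.3, 97.0]
orientation: [-1.23, 1.179, 1.206]
ft_force: [0.3, 0.8, 0.1]
width: 0.6
```

>>> send_rows([
  [1.5, 0, 0, 0],
])

```text
t: 4.62
ee_pos: [465.0, -75.3, 95.4]
orientation: [-1.23, 1.179, 1.205]
ft_force: [1.0, 0.4, 0.8]
width: 0.2
```

>>> send_rows([
  [1, 0, 0, 0],
])

```text
t: 4.7
ee_pos: [465.1, -75.5, 95.0]
orientation: [-1.23, 1.18, 1.206]
ft_force: [-7.0, -1.7, 26.0]
width: 0.6
```

>>> send_rows([
  [1, 0, 0, 0],
])

```text
t: 4.78
ee_pos: [465.2, -75.8, 95.1]
orientation: [-1.231, 1.18, 1.206]
ft_force: [-7.5, -1.6, 19.0]
width: 0.6
```

>>> send_rows([
  [1, 0, 0, 0],
])

```text
t: 4.87
ee_pos: [465.3, -76.2, 95.1]
orientation: [-1.232, 1.18, 1.206]
ft_force: [-5.1, -0.5, 13.4]
width: 1.0
```

Contact is at reported z≈95.1 and it is stiff. Next comes the flick, clockwise: drag +y along tool z with a light press, then lift away while still moving.

>>> send_rows([
  [0.6, 0, 5, 0],
  [0.6, 0, 11, 0],
  [0.6, 0, 11, 0],
  [0.6, 0, 11, 0],
  [0.4, 0, 11, 0],
  [-4, 0, 11, 0],
  [-10, 0, 8, 0],
  [-10, 0, 0, 0],
])

```text
t: 5.53
ee_pos: [463.7, -5.5, 119.2]
orientation: [-1.232, 1.181, 1.203]
ft_force: [0.7, 0.1, -0.1]
width: -0.1
```

```bash
cat >> h.py <<'E'
def ang(n=1,c=(581.75,-46.4)):
    out=[]
    for _ in range(n):
        t0=float(ctrl.get_obs()["t"]);d=ctrl.get_image("top");g=cv2.cvtColor(d["img"],cv2.COLOR_RGB2GRAY)
        R,A=np.meshgrid(np.arange(85,141,2.),np.radians(np.arange(0,360,.5)))
        P=np.c_[(c[0]+R*np.cos(A)).ravel(),(c[1]+R*np.sin(A)).ravel(),np.full(R.size,130.)]
        uv=proj(d,P).astype(np.float32).reshape(*R.shape,2)
        G=cv2.remap(g,uv[...,0],uv[...,1],cv2.INTER_LINEAR).astype(float)
        # line darkness: local contrast against +-5 deg neighbours, over radii
        k=10;C=np.minimum(np.roll(G,k,0),np.roll(G,-k,0))-G
        s=np.percentile(C,25,axis=1);i=int(s.argmax())
        idx=np.arange(i-6,i+7);w=np.clip(C.mean(1)[idx%720],0,None)
        a=(idx*w).sum()/w.sum()/2
        out.append((round(t0,3),round(a,2),round(float(s[i]),1)))
    return out,d
E
python3 -c "
from h import *
o,d=ang(3);print(o)
to([462,-80,132]);cv2.imwrite('pics/t4.png',d['img'][:,:,::-1])
"
```

```text
[(5.533, np.float64(15.91), 0.0), (5.583, np.float64(-0.81), 0.0), (5.633, np.float64(250.53), 1.0)]
t 5.683 ee [464.9  -6.9 119.8] F [ 0.33 -0.53 -0.97] w 0.2
[[ 0.029 -0.999 -0.016]
 [ 0.002 -0.016  1.   ]
 [-1.    -0.029  0.001]]
tool shift [-12.4   3.6 -73.1] q6 [-0.04  0.28  2.05  0.    0.79 -1.63]
```

View pics/t4.png

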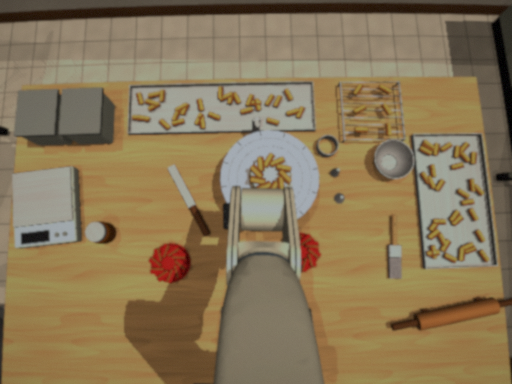

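The line is hidden under the wrist for now. I move back to y≈-80, still raised, which uncovers the left side.

>>> send_rows([
  [0, 0, -20, 0],
  [0, 0, -25, 0],
  [0, 0, -20, 0],
  [0, 0, -8, 0],
])

```text
t: 6.02
ee_pos: [466.2, -82.3, 120.1]
orientation: [-1.236, 1.177, 1.2]
ft_force: [0.1, -0.3, -0.3]
width: 0.5
```

```bash
python3 -c "
from h import *
o,d=ang(4);print(o)
to([462,-80,105])
cv2.imwrite('pics/t5.png',d['img'][:,:,::-1])
"
```

```text
[(6.017, np.float64(106.3), 59.5), (6.067, np.float64(103.23), 60.0), (6.117, np.float64(100.22), 59.8), (6.167, np.float64(97.1), 61.8)]
t 6.217 ee [465.9 -80.  119.9] F [ 0.18 -0.51 -0.77] w 0.5
[[ 0.03  -0.999 -0.019]
 [ 0.002 -0.019  1.   ]
 [-1.    -0.03   0.002]]
tool shift [14.8  4.3  0.1] q6 [-0.2   0.29  2.03  0.01  0.79 -1.8 ]
```

View pics/t5.png

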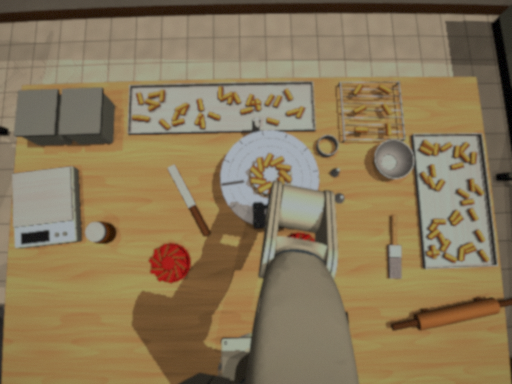

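Line visible at (232,183), moving at about −61 deg/s (1.07 rad/s) clockwise. I let it run and keep sampling.

>>> send_rows([
  [3, 3, 2, 0],
  [3, 0, 2, 0],
  [0, 0, 0, 0],
  [0, 0, 0, 0],
  [0, 0, 0, 0],
  [0, 0, 0, 0],
  [0, 0, 0, 0],
  [0, 0, 0, 0],
])

```text
t: 6.88
ee_pos: [462.0, -71.7, 112.6]
orientation: [-1.238, 1.175, 1.207]
ft_force: [-0.1, 0.7, 0.7]
width: 0.8
```

```bash
python3 -c "
from h import *
o,d=ang(3);print(o)
to([463,-76,100])
"
```

```text
[(6.883, np.float64(53.8), 59.8), (6.933, np.float64(50.93), 62.0), (6.983, np.float64(47.88), 61.8)]
t 7.033 ee [461.9 -71.9 112.6] F [ 0.32 -0.36  0.42] w 0.2
[[ 0.029 -0.999 -0.023]
 [ 0.003 -0.023  1.   ]
 [-1.    -0.029  0.002]]
tool shift [12.6 -0.7 -4.2] q6 [-0.19  0.3   2.05  0.01  0.77 -1.79]
```

>>> send_rows([
  [0, 0, 0, 0],
  [0, 0, 0, 0],
  [0, 0, 0, 0],
  [0, 0, 0, 0],
  [0, 0, 0, 0],
  [0, 0, 0, 0],
])

```text
t: 7.53
ee_pos: [462.0, -72.2, 112.8]
orientation: [-1.237, 1.175, 1.206]
ft_force: [0.2, 0.1, -0.0]
width: 0.6
```

```bash
python3 -c "
from h import *
o,d=ang(3);print(o)
to([463,-76,100])
"
```

```text
[(7.533, np.float64(15.68), 62.0), (7.583, np.float64(12.78), 61.8), (7.633, np.float64(9.9), 62.0)]
t 7.683 ee [462.  -72.2 112.8] F [0.34 0.5  0.08] w 1.0
[[ 0.029 -0.999 -0.023]
 [ 0.003 -0.022  1.   ]
 [-1.    -0.029  0.002]]
tool shift [12.8 -0.5 -3.9] q6 [-0.19  0.3   2.05  0.01  0.77 -1.79]
```

```bash
python3 -c "
from h import *
o,d=ang(1);print(o)
cv2.imwrite('pics/t6.png',cv2.resize(d['img'][110:180,220:320][:,:,::-1],None,fx=7,fy=7,interpolation=cv2.INTER_CUBIC))
"
```

```text
[(7.683, np.float64(7.02), 59.8)]
```

View pics/t6.png

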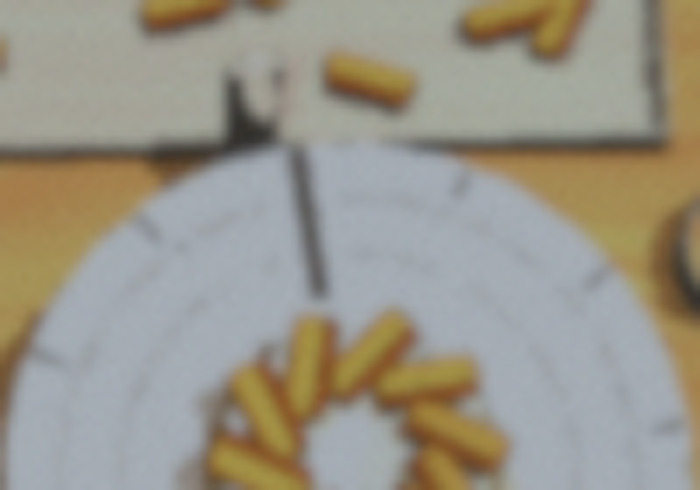

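The line at 7° sits just right of the pointer needle (crop (296,150) against tip ≈(270,137)), which matches the 10.8° pointer angle. I lower to a hover and let the round run.

>>> send_rows([
  [6, 0, -2, 0],
  [4, 0, -2, 0],
  [2, 0, 0, 0],
  [0, 0, 0, 0],
  [0, 0, 0, 0],
  [0, 0, 0, 0],
  [0, 0, 0, 0],
  [0, 0, 0, 0],
  [0, 0, 0, 0],
  [0, 0, 0, 0],
])

```text
t: 8.57
ee_pos: [462.3, -76.6, 99.1]
orientation: [-1.237, 1.175, 1.206]
ft_force: [0.0, -0.1, 0.5]
width: 0.6
```

```bash
python3 -c "
from h import *
o,d=ang(3);print(o)
to([463,-76,98])
"
```

```text
[(8.567, np.float64(317.09), 61.8), (8.617, np.float64(314.26), 60.0), (8.667, np.float64(311.51), 61.8)]
t 8.717 ee [462.3 -76.6  99.1] F [ 0.72  0.28 -0.07] w 0.4
[[ 0.028 -0.999 -0.023]
 [ 0.003 -0.022  1.   ]
 [-1.    -0.028  0.003]]
tool shift [ 1.1 -0.7  0.6] q6 [-0.2   0.32  2.05  0.01  0.74 -1.8 ]
```

>>> send_rows([
  [0, 0, 0, 0],
  [0, 0, 0, 0],
  [0, 0, 0, 0],
  [0, 0, 0, 0],
  [0, 0, 0, 0],
  [0, 0, 0, 0],
  [0, 0, 0, 0],
  [0, 0, 0, 0],
  [0, 0, 0, 0],
  [0, 0, 0, 0],
])

```text
t: 9.55
ee_pos: [462.3, -76.6, 99.2]
orientation: [-1.237, 1.175, 1.206]
ft_force: [-0.0, 0.3, -0.3]
width: 0.6
```

>>> send_rows([
  [0, 0, 0, 0],
  [0, 0, 0, 0],
  [0, 0, 0, 0],
  [0, 0, 0, 0],
  [0, 0, 0, 0],
  [0, 0, 0, 0],
  [0, 0, 0, 0],
  [0, 0, 0, 0],
  [0, 0, 0, 0],
  [0, 0, 0, 0],
])

```text
t: 10.38
ee_pos: [462.4, -76.6, 99.2]
orientation: [-1.237, 1.175, 1.206]
ft_force: [-0.4, -0.1, 0.2]
width: 0.3
```

>>> send_rows([
  [0, 0, 0, 0],
  [0, 0, 0, 0],
  [0, 0, 0, 0],
  [0, 0, 0, 0],
  [0, 0, 0, 0],
  [0, 0, 0, 0],
  [0, 0, 0, 0],
  [0, 0, 0, 0],
  [0, 0, 0, 0],
  [0, 0, 0, 0],
])

```text
t: 11.22
ee_pos: [462.3, -76.6, 99.2]
orientation: [-1.237, 1.175, 1.206]
ft_force: [0.7, -0.3, -0.6]
width: 0.3
```

>>> send_rows([
  [0, 0, 0, 0],
  [0, 0, 0, 0],
  [0, 0, 0, 0],
  [0, 0, 0, 0],
  [0, 0, 0, 0],
  [0, 0, 0, 0],
  [0, 0, 0, 0],
  [0, 0, 0, 0],
  [0, 0, 0, 0],
  [0, 0, 0, 0],
])

```text
t: 12.05
ee_pos: [462.4, -76.6, 99.2]
orientation: [-1.237, 1.175, 1.206]
ft_force: [-0.4, 0.5, 0.7]
width: 0.6
```

>>> send_rows([
  [0, 0, 0, 0],
  [0, 0, 0, 0],
  [0, 0, 0, 0],
  [0, 0, 0, 0],
  [0, 0, 0, 0],
  [0, 0, 0, 0],
  [0, 0, 0, 0],
])

```text
t: 12.63
ee_pos: [462.3, -76.6, 99.2]
orientation: [-1.237, 1.175, 1.206]
ft_force: [0.5, 0.2, 0.8]
width: 0.3
```

```bash
python3 -c "
from h import *
o,d=ang(3);print(o)
to([463,-76,98])
"
```

```text
[(12.633, np.float64(106.59), 61.0), (12.683, np.float64(104.16), 59.8), (12.733, np.float64(101.78), 60.8)]
t 12.783 ee [462.4 -76.6  99.2] F [ 1.09  0.25 -0.54] w 0.5
[[ 0.028 -0.999 -0.023]
 [ 0.003 -0.022  1.   ]
 [-1.    -0.029  0.003]]
tool shift [ 1.2 -0.6  0.5] q6 [-0.2   0.32  2.05  0.01  0.74 -1.8 ]
```

>>> send_rows([
  [1, 0, 0, 0],
  [0, 0, 0, 0],
  [0, 0, 0, 0],
  [0, 0, 0, 0],
  [0, 0, 0, 0],
  [0, 0, 0, 0],
  [0, 0, 0, 0],
])

```text
t: 13.37
ee_pos: [462.4, -76.6, 98.1]
orientation: [-1.237, 1.175, 1.206]
ft_force: [-0.6, 0.1, 0.7]
width: 0.3
```

>>> send_rows([
  [0, 0, 0, 0],
  [0, 0, 0, 0],
  [0, 0, 0, 0],
  [0, 0, 0, 0],
  [0, 0, 0, 0],
])

```text
t: 13.78
ee_pos: [462.4, -76.6, 98.1]
orientation: [-1.237, 1.175, 1.206]
ft_force: [0.7, -0.2, 0.7]
width: 0.7
```

```bash
python3 -c "
from h import *
o,d=ang(3);print(o)
to([463,-76,98])
T=np.array([7.533,7.583,7.633,7.683,8.567,8.617,8.667,12.633,12.683,12.733]+[x[0] for x in o])
A=np.array([375.68,372.78,369.9,367.02,317.09,314.26,311.51,106.59,104.16,101.78]+[x[1] for x in o])
for k in (0,4,7):
  p=np.polyfit(T[k:]-14,A[k:],2 if k<7 else 1);print(p,(np.polyval(p,T[k:]-14)-A[k:]).round(2)); print([ (a,(np.roots(p-np.r_[[0]*(len(p)-1),a])+14).round(3)) for a in (38,30,11.5,10.8)])
"
```

```text
[(13.783, np.float64(52.66), 62.0), (13.833, np.float64(50.39), 61.2), (13.883, np.float64(48.08), 61.8)]
t 13.933 ee [462.4 -76.6  98.1] F [-0.43  0.68  0.18] w 0.3
[[ 0.029 -0.999 -0.023]
 [ 0.003 -0.022  1.   ]
 [-1.    -0.029  0.002]]
tool shift [ 0.1 -0.6  0.5] q6 [-0.2   0.32  2.05  0.01  0.74 -1.8 ]
[  0.94845713 -45.33473502  42.79565403] [-0.04 -0.02 -0.01  0.    0.01  0.06  0.03 -0.05 -0.01 -0.02  0.02  0.
  0.03]
[(38, array([61.692, 14.106])), (30, array([61.514, 14.284])), (11.5, array([61.098, 14.701])), (10.8, array([61.082, 14.717]))]
[  0.93796322 -45.39060889  42.76862826] [-0.03  0.03  0.   -0.02  0.01  0.    0.   -0.01  0.01]
[(38, array([62.287, 14.105])), (30, array([62.11 , 14.283])), (11.5, array([61.694, 14.699])), (10.8, array([61.678, 14.715]))]
[-46.78344828  42.56334805] [-0.07  0.02  0.06  0.06 -0.01 -0.04]
[(38, array([14.098])), (30, array([14.269])), (11.5, array([14.664])), (10.8, array([14.679]))]
```

Prediction: the line reaches 10.8° at t≈14.715 and t is now 13.933. Eight idle rows bring t to 14.60, and the press row then makes contact at about 14.685.

>>> send_rows([
  [0, 0, 0, 0],
  [0, 0, 0, 0],
  [0, 0, 0, 0],
  [0, 0, 0, 0],
  [0, 0, 0, 0],
  [0, 0, 0, 0],
  [0, 0, 0, 0],
  [0, 0, 0, 0],
  [4.2, 0, 0, 0],
  [1, 0, 0, 0],
])

```text
t: 14.77
ee_pos: [463.3, -77.0, 95.0]
orientation: [-1.238, 1.175, 1.205]
ft_force: [-8.9, -2.4, 26.0]
width: 0.7
```

>>> send_rows([
  [0.8, 0, 0, 0],
  [0.6, 0, 0, 0],
])

```text
t: 14.93
ee_pos: [463.3, -77.5, 95.3]
orientation: [-1.24, 1.175, 1.205]
ft_force: [-2.9, -1.1, 6.5]
width: 0.6
```

```bash
python3 -c "
from h import *
o,d=ang(3);print(o)
to([463,-76,98])
"
```

```text
[(14.933, np.float64(13.55), 63.0), (14.983, np.float64(13.57), 62.0), (15.033, np.float64(13.57), 63.0)]
t 15.083 ee [463.3 -77.5  95.2] F [-4.07 -1.12 12.25] w 0.3
[[ 0.03  -0.999 -0.024]
 [ 0.001 -0.024  1.   ]
 [-1.    -0.03   0.001]]
tool shift [-2.8  0.2  1.5] q6 [-0.2   0.33  2.05  0.01  0.73 -1.8 ]
```

Stopped at 13.57° against the pointer's 10.8°, about 7 mm, inside the 15 mm limit. It has been held over 0.3 s at 6–26 N. Now I lift straight off.

>>> send_rows([
  [0.3, 0, 0, 0],
  [-4, 0, 0, 0],
  [-10, 0, 0, 0],
  [-15, 0, 0, 0],
  [-20, 0, 0, 0],
  [-20, 0, 0, 0],
  [-20, 0, 0, 0],
])

```text
t: 15.67
ee_pos: [457.1, -77.1, 185.2]
orientation: [-1.234, 1.181, 1.213]
ft_force: [0.3, 0.3, -0.1]
width: 0.2
```

```bash
python3 -c "
from h import *
o,d=ang(3);print(o)
to([420,100,200])
cv2.imwrite('pics/t7.png',cv2.resize(d['img'][110:240,205:335][:,:,::-1],None,fx=4.5,fy=4.5,interpolation=cv2.INTER_CUBIC))
"
```

```text
[(15.667, np.float64(13.59), 63.0), (15.717, np.float64(13.6), 62.8), (15.767, np.float64(13.61), 62.8)]
t 15.817 ee [458.7 -77.4 185.7] F [-0.15 -0.47 -0.22] w 0.2
[[ 0.025 -0.999 -0.024]
 [ 0.002 -0.024  1.   ]
 [-1.    -0.025  0.002]]
tool shift [-14.8  34.1 178.3] q6 [-0.2   0.18  1.99  0.01  0.95 -1.8 ]
```

View pics/t7.png

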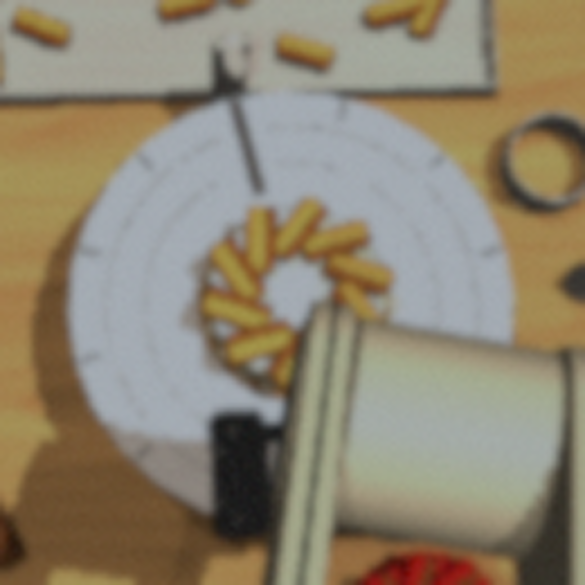

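The line's outer end, crop (234,97), is just at the pointer, crop (232,80), and the plate is steady. I move the hand away to the left and check again.

>>> send_rows([
  [-15, 5, 5, 0],
  [-15, 5, 20, 0],
  [-10, 5, 35, 0],
  [0, 5, 38, 0],
  [0, 5, 38, 0],
  [0, 5, 38, 0],
  [0, 0, 38, 0],
  [0, 0, 30, 0],
  [0, 0, 10, 0],
  [0, 0, 0, 0],
])

```text
t: 16.65
ee_pos: [415.3, 183.0, 219.0]
orientation: [-1.228, 1.189, 1.212]
ft_force: [0.1, -0.1, 0.3]
width: 0.3
```

```bash
python3 -c "
from h import *
o,d=ang(3);print(o)
to([420,100,200])
cv2.imwrite('pics/t8.png',d['img'][:,:,::-1])
hsv=cv2.cvtColor(d['img'],cv2.COLOR_RGB2HSV);m=((hsv[...,1]>130)&(hsv[...,2]>90)).astype(np.uint8);r=np.zeros_like(m);r[145:205,240:300]=1
u=cv2.findNonZero(m*r).reshape(-1,2);P=onz(d,u,182.);print('biscuit ring mean',P.mean(0),'ring box',P.min(0),P.max(0), (P.min(0)+P.max(0))/2)
"
```

```text
[(16.65, np.float64(13.6), 62.0), (16.7, np.float64(13.59), 61.8), (16.75, np.float64(13.6), 61.8)]
t 16.8 ee [415.5 180.4 219.3] F [ 0.01  0.5  -0.25] w 0.2
[[ 0.014 -1.    -0.015]
 [ 0.001 -0.015  1.   ]
 [-1.    -0.014  0.   ]]
tool shift [ 19.3  -3.  -80.5] q6 [ 0.39  0.12  1.97 -0.01  1.04 -1.2 ]
biscuit ring mean [577.5527828  -45.42620096 182.        ] ring box [ 519.82969077 -101.469932    182.        ] [635.04969221  10.07713128 182.        ] [577.43969149 -45.69640036 182.        ]
```

View pics/t8.png

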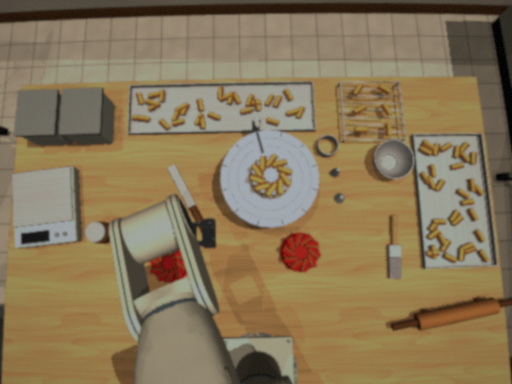

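The plate rests at 13.6° with its line end at (257,131) by the pointer. The cake centre is within a few mm of the axis, the hand is clear, and the other things are where they were. Handing in.

```bash
python3 -c "
from workcell import ctrl
print(ctrl.close_job())"
```

```text
the job is handed in; nothing more can be done
None
```

The plate was flicked, ran free past the pointer once, and was braked on the next round with the line at the pointer. The job is handed in; it reports no verdict.

**What I did:** With the gripper shut, I dragged the fingertip along the near side of the plate top and lifted off. The plate spun clockwise at about 1.07 rad/s, and the line passed the pointer untouched at t≈7.6 s. I timed the braking press from camera angle readings, and the plate stopped at t≈14.75 s. I held it for a few tenths of a second, then lifted straight off and moved the hand away to the left.

**Last checks:**
- **Line:** it rests at 13.6° against a measured pointer direction of 10.8° (good to about 1°). That is about 7 mm off, within the 15 mm allowed, and it did not change over the last second.
- **Cake:** its centre came out about 4 mm from the measured axis in the top view; the limit is 12 mm.
- **Other things:** they look unmoved in the top view. I compared by eye and did not measure each one.
- **Hand:** clear of everything, with force readings at noise level.

**Disagreement found:** with the gripper shut, the real fingertip was about 35 mm above the reported TCP. Both cameras and the contact height showed this, so I found the plate surface by force and used that height for the flick and the brake.

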